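Load a pin and pack the magazine tube

TASK

Drop the loose steel pin into the upright clear magazine tube, then take the packing rod from its stand and push the pin and the stiff follower under it all the way down until they bottom out firmly on the tube's stop, leaning on them there for a moment with a steady 15 to 20 N; push steadily, never with more than about 30 N. Then stand the rod back in its stand and leave the other things on the bench where they are.

Things in the scene. Friction and masses are not known exactly. Their poses are not given: they have to be found in the camera images.
- tube: Clear magazine tube standing fixed to the bench: 28 mm outside, 20 mm bore, on a round aluminium foot (74 mm across, 8 mm high). The bore ends on a stop plate set by hand 10 to 24 mm above the bench (setting not known); straight up to 120 mm, then flared to 36 mm inside (44 mm outside) at the rim, 132 mm up. Origin: centre of the underside; z up along the bore.
- tube_mouth (a point): Centre of the tube's mouth, at the rim, 132 mm above the tube's origin.
- follower (a joint): Height in m of the black rubber-collared follower (17 mm across, 25 mm tall) above the stop plate in the tube; 0 = fully down on it. Starts stuck 12 to 22 mm up; takes about 6 N to slide, stays where left; the stop itself is rigid, so the force climbs steeply within 1 to 3 mm. With it at 0 and the pin standing on it, the pin's top is 85 to 99 mm above the bench, depending on the stop.
- pin: Loose plain steel dowel pin, 16 mm across, 50 mm long, about 60 g, flat below and with a round (hemispherical) upper end. Origin: centre of its flat lower end; z along its axis to the upper end. It starts upright in the pin block, standing 30 mm out of it.
- pin_block: Grey block, 70 x 70 x 75 mm high, fixed to the bench, with one 19 mm hole 20 mm deep (floor 55 mm above the bench) in the middle of its top; the pin stands in it. Origin: centre of its underside.
- rod: Loose packing rod, 138 mm long, about 130 g: steel shaft 13 mm across, 83 mm long, flat tip; above it a round aluminium grip with dark bands, 24 mm across, 55 mm long (83 to 138 mm from the tip). Origin: centre of the tip; z along the axis to the grip. Starts upright in its stand, tip down.
- rod_stand: Stand for the rod, fixed to the bench: a dark socket on a round grey foot (72 mm across). Bore 17 mm, its floor 8 mm above the bench, straight up to 42 mm, then flared to 32 mm inside at the rim, 54 mm above the bench. Origin: centre of its underside; z up.
- driver: Bystander: orange-handled screwdriver, 22 x 182 x 22 mm, lying down. Origin: centre of its underside.
- torch: Bystander: black pen torch, 22 x 126 x 22 mm, lying down. Origin: centre of its underside.
- caliper: Bystander: caliper, 74 x 236 x 15 mm, lying flat in front of a big solid blue bin (150 mm high) that stands at the right of the bench: keep the gripper clear of that too. Origin: centre of its underside.
- brush: Bystander: green hand brush, 30 x 85 x 22 mm. Origin: centre of its underside.
- oiler: Bystander: squeeze oiler bottle standing up, 42 mm across, 157 mm tall. Origin: centre of its underside.
Things that resemble listed ones, but are neither listed nor needed, are in the scene too. Leave any purple or turquoise look-alike of the rod alone.

How it is judged (in metres and radians):
On the way, in this order (a step that is already met when the one before it is completed fails the run):
1. the pin is down inside the tube and let go (horizontal distance between pin and tube below 0.006 m and z of pin in the frame of tube below 0.075 m and angle between pin's own z axis and vertical below 0.15 rad and contact force between the fingers and pin below 0.1 N), for 0.1 s.
2. pin and follower are bottomed in the tube with the rod pressing on the pin with more than 12 N for 0.3 s (value of joint follower below 0.0015 m and z of pin in the frame of tube below 0.052 m and horizontal distance between pin and tube below 0.006 m and contact force between rod and pin above 12 N), for 0.3 s.
At the end, for the whole second after the job is handed in: The follower is within 2 mm of the tube's stop with the pin standing on it in the tube (pin's lower end less than 52 mm above the bench); the rod stands tip down and let go in its stand (tip within 6 mm of the axis and less than 12 mm above the bench, leaning less than 0.15 rad); both at rest (value of joint follower below 0.002 m and z of pin in the frame of tube below 0.052 m and horizontal distance between pin and tube below 0.006 m and horizontal distance between rod and rod_stand below 0.006 m and z of rod in the frame of rod_stand below 0.012 m and angle between rod's own z axis and vertical below 0.15 rad and linear speed of each of rod, pin below 0.01 m/s and contact force between the fingers and rod below 0.1 N); the robot touches nothing.
It fails at once if the rod presses on the pin with more than 35 N (contact force between rod and pin above 35 N).
It fails at once if the rod presses on the tube with more than 35 N (contact force between rod and tube above 35 N).
It fails at once if a bystander is moved more than 30 mm (distance of any of driver, torch, caliper, brush, oiler from where it was at the start of the episode above 0.03 m).
It also fails if it takes over 58 s, if anything falls off the work surface, if the arm or the gripper's body presses on something with over 40 N, if the wrist force passes 120 N, or if a joint passes its speed limit or range.

ROBOT

A 6-joint arm with a two-finger parallel gripper is mounted at the origin on a cart in front of the work surface, level with it; the furniture and walls round the work are solid. World frame = base frame: x ahead of the robot, y to its left, z up, the work surface at z = 0. Lengths are in mm, angles in rad, forces in N, time in s.
With the tool pointing down it reaches from about 350 to 975 mm from the base axis. Payload 7.1 kg.
Tool frame: the origin (TCP) lies on the front face of the gripper's body, between the roots of the fingers; the fingertips stand 80 mm ahead of it and the grasp point (between the pads) lies 61 mm ahead of it (env.tips_ahead is the distance from the TCP to the fingertips, in mm); z points along the fingers, y is the line along which they close (so a half turn about z gives the same grasp; the last joint's range is limited). The gripper opens to 88 mm and grips with 3 to 60 N. Pads are 20 mm wide; open, the fingers measure 115 mm over their backs; the gripper's body (75 mm by 178 mm) begins 61 mm behind the grasp point.
Start: joints at [-1.313, 0.423, 1.63, -0, 1.089, -0.019], TCP at [170.818, -601.188, 302.675] pointing down, gripper open.
Joint ranges: [-3, 3], [-0.9, 2.11], [0.09, 2.58], [-1.31, 4.45], [0.11, 2.69], [-2.54, 2.54]. Speed limits (rad/s): [2.39, 2.39, 3.01, 3.14, 3.14, 3.14].

INTERFACE

Orientations are given as a unit quaternion [x, y, z, w].
In Python, from station import env, set_gripper, viewer, workorder gives the robot as it stands. Calls block until the motion is done:
- env.reach(position, orientation): joint-space move of the TCP to a pose.
- env.move_l(position, rot=None, rate=150, f_stop=None): straight line of the TCP; rot=None keeps the orientation; rate is the mean speed in mm/s. With f_stop (N) it stops when the force on the tool has changed by that much, and returns True; else False.
- env.move_joints(angles): joint-space move.
- set_gripper(opening): finger opening in mm; the grip force is fixed at half the most; returns when the fingers have stopped.
- env.hold(seconds).
- env.ik(position, orientation): joint angles nearest the present ones, or None.
- env.read_state(): the state.
- viewer.camera(name): name is "side" or "top" or "wrist"; returns the picture (420x560x3 uint8, blue, green, red); there is no depth.
- viewer.camera_params(name): a dict with "fx", "fy", "cx", "cy" (pixels), "pose" (4x4, takes a point from camera to world coordinates); the wrist camera has in their place "tool_from_camera" (4x4, takes a point from camera to tool coordinates, whose origin is the TCP and whose axes are the flange's). Camera axes: x right, y up, looking along -z (the intrinsics and any distortion apply to the point x, -y, -z); pixel columns grow to the right and rows downward; lengths in mm; the calibration is good to about 2 mm. The wrist camera is an equidistant fisheye: a pixel r from the principal point sees the ray r / f radians off the axis. A picture is of the moment at which its call begins: read the wrist's pose just before it. camera_params takes no time and is no camera call.
A pose or a line that the arm cannot do raises env.IKError and nothing moves.
- workorder.sign_off(): hands the job in; it is judged then, once.
The state is a dict: "time_s": time; "qpos": joint angles; "dq": joint speeds; "tau": joint torques, N m; "tool_pos": TCP position; "orientation": TCP orientation; "force": force on the tool from outside, world axes, zero at the start; "wrist_torque": the same for the moment, N m; "width": finger opening in mm; "grip_force": force on a finger pad.
Only numpy, scipy, OpenCV 4.12 (cv2) and the standard library are available. Lean on these libraries where they do the work, as an engineer would, in place of code of your own. Each camera call takes 0.05 s, during which the arm holds its last target. There are 200 camera calls.

## Working session

There is one attempt and no reset: what is moved stays moved. The work goes in short steps, each a Python script; the robot and the scene stay as the last script left them, time stands still between calls to the robot, and variables do not carry over. Pictures are saved under pics/ and viewed, at most 10 in all, crops included, and the job is handed in when it is done.

```bash
mkdir -p pics; ls; python3 - <<'E'
from station import env, viewer
import cv2, numpy as np
np.set_printoptions(precision=4,suppress=True)
for n in("side","top"):
    cv2.imwrite(f"pics/{n}0.png",cv2.resize(viewer.camera(n),(800,600),interpolation=cv2.INTER_CUBIC)); print(n,viewer.camera_params(n))
print(viewer.camera_params("wrist"))
print(env.read_state())
E
```

```text
pics
side {'fx': 540.9265341789776, 'fy': 540.9265341789776, 'cx': 278.1455808928686, 'cy': 206.25846549256516, 'pose': array([[  -0.9998,   -0.0152,   -0.0084,  475.6681],
       [  -0.0004,   -0.4661,    0.8848, 1239.0854],
       [  -0.0174,    0.8846,    0.466 ,  786.1769],
       [   0.    ,    0.    ,    0.    ,    1.    ]])}
top {'fx': 468.2897446986001, 'fy': 468.2897446986001, 'cx': 282.044755988295, 'cy': 213.55763106681488, 'pose': array([[   0.0197,    0.9981,   -0.058 ,  413.9864],
       [  -0.9998,    0.0197,    0.0001,  -32.7574],
       [   0.0013,    0.058 ,    0.9983, 1372.7848],
       [   0.    ,    0.    ,    0.    ,    1.    ]])}
{'fx': 325.19226210127806, 'fy': 325.19226210127806, 'cx': 280.56131068821327, 'cy': 208.61385545863237, 'tool_from_camera': array([[ -0.001 ,   0.9704,   0.2416,  65.1851],
       [  1.    ,   0.0011,  -0.0003,   0.6821],
       [ -0.0005,   0.2416,  -0.9704, -81.0256],
       [  0.    ,   0.    ,   0.    ,   1.    ]])}
{'time_s': 0.1, 'qpos': array([-1.313 ,  0.4238,  1.6306, -0.    ,  1.0886, -0.019 ]), 'dq': array([ 0.0003, -0.0022, -0.0001, -0.    , -0.0007, -0.0003]), 'tau': array([ -0.0005, -54.5618, -27.4324,   0.0646,   0.0188,  -0.    ]), 'tool_pos': array([ 170.7108, -600.8415,  301.9736]), 'orientation': array([ 0.9904,  0.1379, -0.0001, -0.0007]), 'force': array([0.8899, 0.5014, 0.0705]), 'wrist_torque': array([ 0.0424, -0.0462, -0.0233]), 'grip_force': 0.0, 'width': 87.96078349655083}
```

View pics/top0.png

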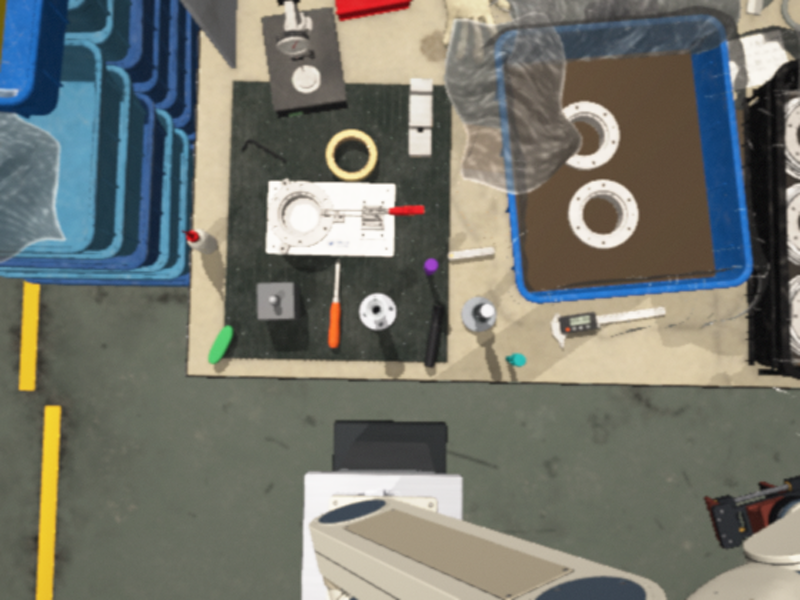

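View pics/side0.png

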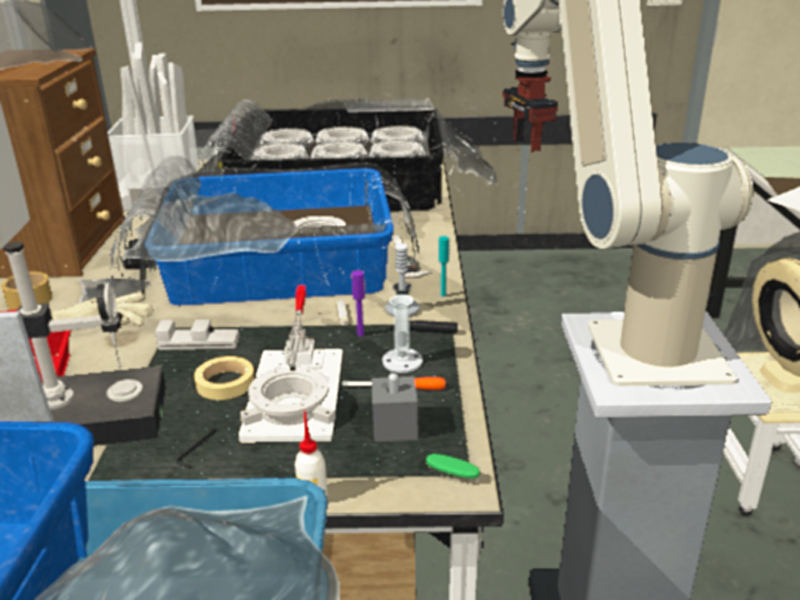

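Top view (800x600 px): the possible rods are silver/dark-banded at (484,312), purple at (431,265) and turquoise at (516,360). I choose the silver one, in the round grey foot. The tube is at (378,311). The pin is in the grey block at (276,300). In the side view the rod is at (400,258), the tube at (402,330) and the pin at (393,382).

```bash
python3 - <<'E'
import cv2, numpy as np
t=cv2.imread("pics/top0.png")
c=cv2.resize(t[270:345,250:510],(800,231),interpolation=cv2.INTER_CUBIC)
s=cv2.imread("pics/side0.png")[225:445,330:530]
s=cv2.resize(s,(327,360),interpolation=cv2.INTER_CUBIC)
o=np.zeros((595,800,3),np.uint8); o[:231]=c; o[235:595,:327]=s
cv2.imwrite("pics/crop1.png",o)
E
cat > h.py <<'E'
import numpy as np
from station import env, viewer, set_gripper
from scipy.spatial.transform import Rotation as R
def ray(name,u,v,st=None):
    p=viewer.camera_params(name); x=(u-p["cx"])/p["fx"]; y=(v-p["cy"])/p["fy"]
    if name=="wrist":
        r=np.hypot(x,y); s=np.sin(r)/max(r,1e-9); d=np.array([x*s,-y*s,-np.cos(r)])
        T=np.eye(4); T[:3,:3]=R.from_quat(st["orientation"]).as_matrix(); T[:3,3]=st["tool_pos"]
        P=T@p["tool_from_camera"]
    else: d=np.array([x,-y,-1]); P=p["pose"]
    return P[:3,3],P[:3,:3]@d
def at_z(name,u,v,z,st=None):
    o,d=ray(name,u,v,st); return o+d*(z-o[2])/d[2]
E
```

```text
(no output)
```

View pics/crop1.png

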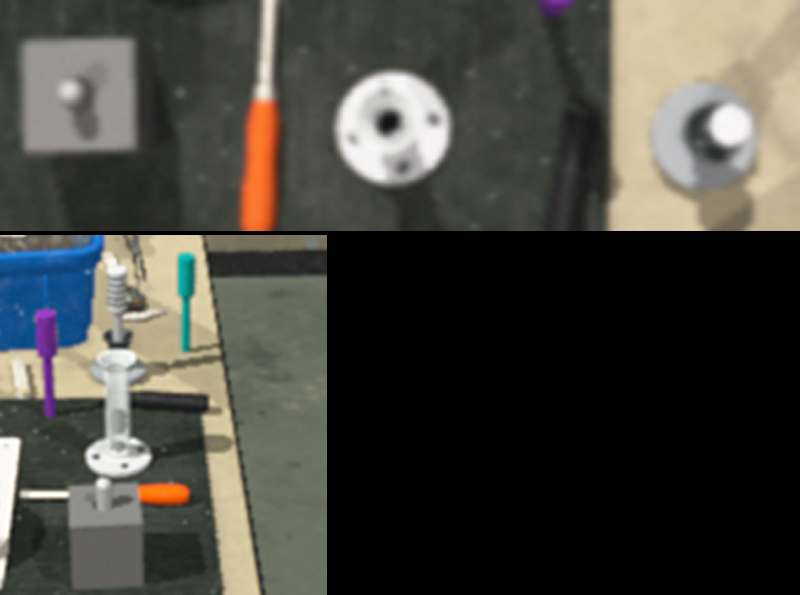

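The crop confirms the silver rod with dark bands in the grey stand. Positions in it: rod top (730,127), stand foot (704,136), tube foot (393,128), block top (79,95) and pin (71,91).

```bash
python3 - <<'E'
from h import *
import cv2
np.set_printoptions(precision=1,suppress=True)
for n,u,v,z in[("block",79,95,75),("pin",71,91,97),("tubefoot",393,128,8),("tubemouth/hole",389,121,120),("rodtop",730,127,146),("standfoot",704,136,8),("torch top end",585,110,11),("driver tip",263,0,11)]:
    print(n,at_z("top",((u/3.077)+250)*.7,((v/3.077)+270)*.7,z))
# look with the wrist from above, between pin and tube
q=[1,0,0,0]
for name,xy in(("A",(390,165)),("B",(390,-40)),("C",(385,-200))):
    try:
        env.reach([xy[0]-40,xy[1],380],q)
    except env.IKError as e: print(name,e); continue
    st=env.read_state(); im=viewer.camera("wrist"); cv2.imwrite(f"pics/w{name}.png",im); np.save(f"pics/w{name}.npy",st,allow_pickle=True)
    print(name,st["time_s"],st["tool_pos"],st["orientation"])
a=[cv2.imread(f"pics/w{n}.png") for n in"ABC"]
cv2.imwrite("pics/wall.png",np.vstack([np.hstack([cv2.resize(i,(400,300)) for i in a[:2]]),np.hstack([cv2.resize(a[2],(400,300)),np.zeros((300,400,3),np.uint8)])]))
E
```

```text
block [492.6 214.5  75. ]
pin [493.7 215.4  97. ]
tubefoot [478.9  18.3   8. ]
tubemouth/hole [477.8  16.6 120. ]
rodtop [ 476.9 -187.9  146. ]
standfoot [ 477.7 -188.2    8. ]
torch top end [ 493.2 -108.8   11. ]
driver tip [562.2 106.4  11. ]
A 2.8833 [350.3 164.7 380. ] [ 1. -0. -0.  0.]
B 3.7667 [350.2 -39.8 380. ] [ 1. -0.  0. -0.]
C 4.5 [ 345.2 -199.   379.7] [ 1.  0. -0. -0.]
```

View pics/wall.png

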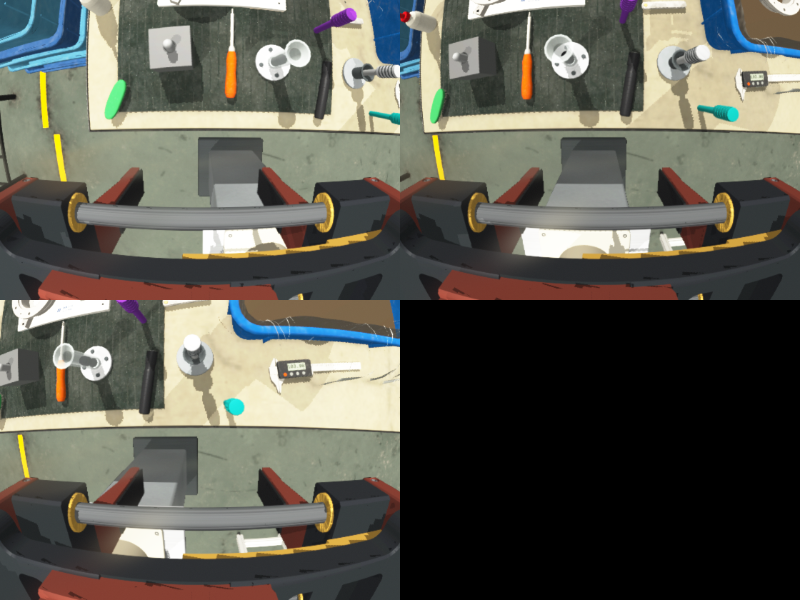

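Wrist views (half-scale): A shows the pin at (168,43), B the tube at (165,50) and C the rod at (192,45). I'll refine these in enlarged crops.

```bash
python3 - <<'E'
import cv2, numpy as np
o=[]
for n,(u,v) in dict(A=(237,64),B=(231,74),C=(269,67)).items():
    i=cv2.imread(f"pics/w{n}.png")[v-44:v+44,u-33:u+33]
    o.append(cv2.resize(i,None,fx=4,fy=4,interpolation=cv2.INTER_CUBIC))
cv2.imwrite("pics/crop2.png",np.hstack(o)); print(np.hstack(o).shape)
E
```

```text
(352, 792, 3)
```

View pics/crop2.png

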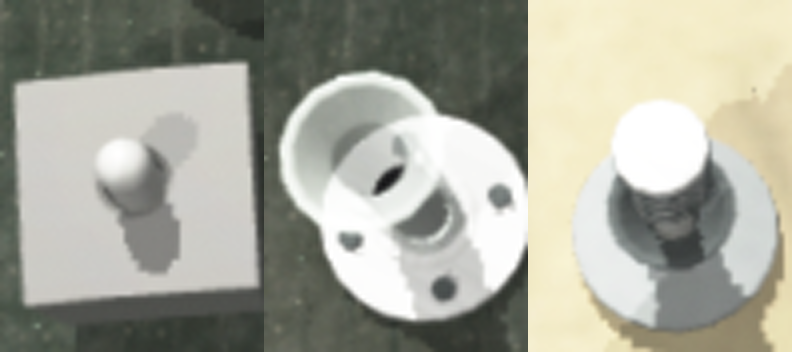

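```bash
python3 - <<'E'
from h import *
np.set_printoptions(precision=1,suppress=True)
C=dict(A=(237-33,64-44),B=(231-33,74-44),C=(269-33,67-44))
for n,k,u,v,z in[("pin","A",125,170,97),("block","A",137,185,75),("rim","B",96,150,132),("foot","B",161,218,8),("rodtop","C",133,147,146),("standfoot","C",148,233,6)]:
    st=np.load(f"pics/w{k}.npy",allow_pickle=True).item()
    print(n,at_z("wrist",C[k][0]+u/4-.4,C[k][1]+v/4-.4,z,st))
E
```

```text
pin [493.1 214.4  97. ]
block [493.  213.9  75. ]
rim [481.1  18.6 132. ]
foot [480.1  18.1   8. ]
rodtop [ 479.3 -188.5  146. ]
standfoot [ 478.7 -188.7    6. ]
```

```bash
python3 - <<'E'
from h import *
import cv2
np.set_printoptions(precision=2,suppress=True)
q=[1,0,0,0]
env.reach([493,214.3,230],q); set_gripper(45)
print(env.move_l([493,214.3,158],rate=80,f_stop=10))
set_gripper(5); s=env.read_state(); print(s["width"],s["grip_force"],s["tool_pos"],s["force"])
env.move_l([493,214.3,265],rate=120); s=env.read_state(); print(s["width"],s["grip_force"])
env.reach([480.3,18.2,265],q)
print(env.move_l([480.3,18.2,235],rate=60,f_stop=4))
s=env.read_state(); print(s["time_s"],s["tool_pos"],s["force"],s["width"])
cv2.imwrite("pics/w_ins.png",viewer.camera("wrist")[60:330,130:430]); a=viewer.camera("side")[150:290,235:335]
cv2.imwrite("pics/s_ins.png",np.hstack([cv2.resize(cv2.imread("pics/w_ins.png"),(440,396)),cv2.resize(a,(283,396),interpolation=cv2.INTER_CUBIC)]))
E
```

```text
False
15.017875820684068 30.00279150903225 [493.13 214.45 158.25] [-0.18  0.47  2.55]
15.365239830194875 30.000635012984276
False
11.1917 [480.33  18.27 234.79] [-0.45 -1.24 -0.14] 15.351740125473496
```

View pics/s_ins.png

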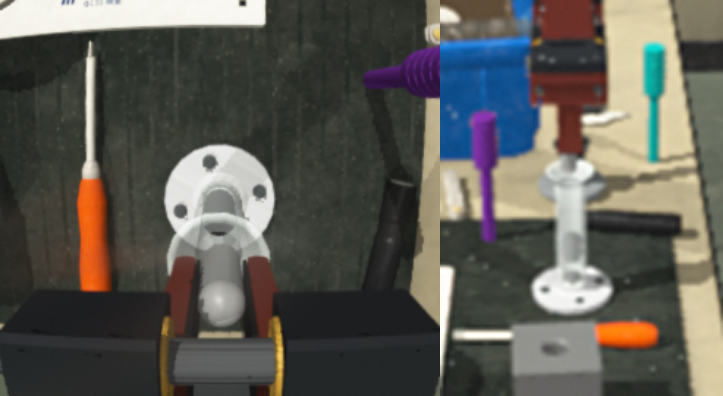

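The pin is upright between the fingers, at (222,290) in the left panel, and sits over the tube mouth. Next I lower it and release.

```bash
python3 - <<'E'
from h import *
import cv2
np.set_printoptions(precision=2,suppress=True)
hit=env.move_l([480.3,18.2,215.5],rate=25,f_stop=4)
s=env.read_state(); print(hit,s["tool_pos"],s["force"],s["width"])
if not hit:
    set_gripper(32); env.hold(.3); env.move_l([480.3,18.2,290],rate=150)
    print(env.read_state()["time_s"])
    w=viewer.camera("wrist")[130:330,180:380]; a=viewer.camera("side")[190:290,235:335]
    cv2.imwrite("pics/rel.png",np.hstack([cv2.resize(i,(400,400),interpolation=cv2.INTER_CUBIC) for i in(w,a)]))
E
```

```text
False [480.37  18.22 215.55] [ 0.    0.29 -0.51] 15.612203485689177
13.6667
```

View pics/rel.png

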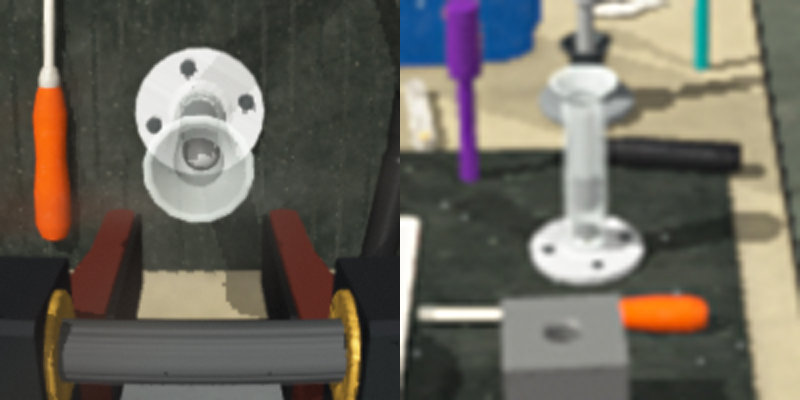

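The pin has dropped into the tube; its dome shows at (203,152) in the left panel. Next is the rod, gripped along x to stay clear of the bin.

```bash
python3 - <<'E'
from h import *
import cv2
np.set_printoptions(precision=2,suppress=True)
x,y=479.2,-188.5
c=[(R.from_quat([1,0,0,0])*R.from_euler("z",a)).as_quat() for a in(np.pi/2,-np.pi/2)]
cur=env.read_state()["qpos"]; J=[env.ik([x,y,260],k) for k in c]
print(J); c=[(np.abs(j-cur).max(),k) for j,k in zip(J,c) if j is not None]; q=min(c,key=lambda t:t[0])[1]
np.save("q.npy",q)
env.reach([x,y,260],q); set_gripper(55)
print(env.move_l([x,y,183],rate=80,f_stop=10))
set_gripper(10); s=env.read_state(); print(s["width"],s["grip_force"],s["tool_pos"],s["force"],s["time_s"])
cv2.imwrite("pics/grip.png",viewer.camera("wrist"))
np.save("grasp.npy",s["tool_pos"])
env.move_l([x,y,330],rate=110); s=env.read_state(); print(s["width"],s["grip_force"],s["force"])
env.reach([480.3,18.2,330],q); s=env.read_state(); print(s["force"],s["time_s"])
cv2.imwrite("pics/w_rod.png",viewer.camera("wrist")); cv2.imwrite("pics/s_rod.png",viewer.camera("side")[60:290,200:370])
a=cv2.resize(cv2.imread("pics/w_rod.png"),(400,300)); b=cv2.resize(cv2.imread("pics/s_rod.png"),(400,541))
o=np.zeros((541,800,3),np.uint8); o[:300,:400]=a; o[:,400:]=b; cv2.imwrite("pics/rod.png",o)
E
```

```text
[None, array([-0.4 ,  0.32,  1.91, -0.  ,  0.92, -0.4 ])]
False
23.659127674914075 29.991068243980408 [ 479.3  -188.54  183.13] [ 0.79 -0.5   1.29] 17.7583
23.272042489438363 29.988582730293274 [ 0.07  0.13 -0.63]
[ 0.54  0.42 -1.33] 20.1333
```

View pics/rod.png

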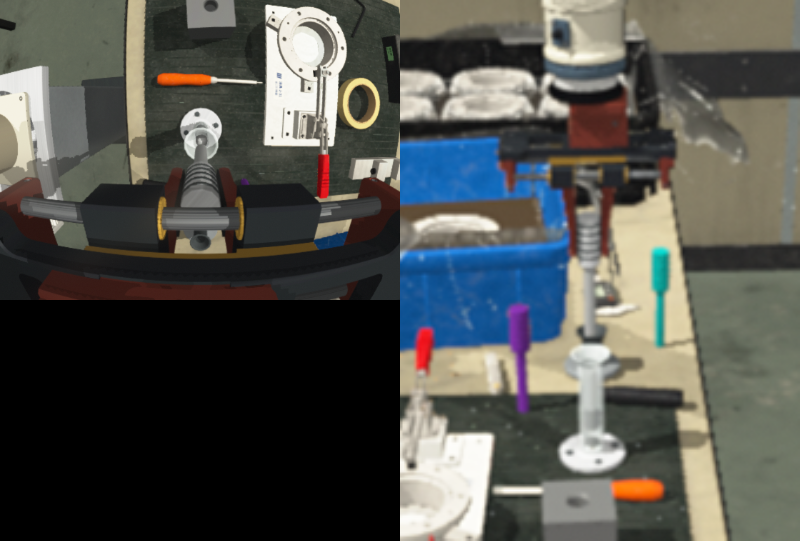

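The rod is held upright over the tube. Next is a slow, force-guarded push.

```bash
python3 - <<'E'
from h import *
np.set_printoptions(precision=2,suppress=True)
X,Y=480.3,18.2
print(env.move_l([X,Y,299],rate=50,f_stop=5))
env.hold(.2); f0=env.read_state()["force"][2]
hit=env.move_l([X,Y,256],rate=6,f_stop=13)
s=env.read_state(); z=s["tool_pos"][2]; print(hit,f0,s["force"],"tip",z-175,s["time_s"])
if hit and 82<z-175<102:
    for i in range(14):
        env.hold(.1); s=env.read_state(); f=s["force"][2]-f0
        print(i,round(f,1),round(s["tool_pos"][2],2),round(s["width"],2),round(s["time_s"],2))
        if f>16: break
        z-=.2; env.move_l([X,Y,z],rate=5)
E
```

```text
False
True -0.9147163913691019 [-0.86  0.39  5.08] tip 94.62100418584112 25.6667
0 6.5 269.65 23.39 25.77
1 6.5 269.62 23.7 26.12
2 6.3 269.6 23.6 26.47
3 8.2 269.57 23.94 26.82
4 9.6 269.52 23.42 27.17
5 10.9 269.49 23.71 27.52
6 13.0 269.45 23.56 27.87
7 15.1 269.39 23.44 28.22
8 15.8 269.37 23.72 28.57
9 17.2 269.29 23.72 28.92
```

```bash
python3 - <<'E'
from h import *
np.set_printoptions(precision=2,suppress=True)
for i in range(4):
    env.hold(.3); s=env.read_state(); print(s["force"]+[0,0,.91],s["tool_pos"])
p=s["tool_pos"]
env.move_l([480.3,18.2,330],rate=70); env.hold(.1); s=env.read_state(); print(s["force"],s["width"],s["time_s"])
import cv2
q=np.load("q.npy"); x,y=479.2,-188.5
env.reach([x,y,330],q)
w=viewer.camera("wrist"); a=viewer.camera("side")[100:310,220:350]
cv2.imwrite("pics/back.png",np.hstack([cv2.resize(w,(466,350)),cv2.resize(a,(217,350),interpolation=cv2.INTER_CUBIC)]))
E
```

```text
[-2.92  1.31 17.34] [481.09  18.22 269.27]
[-1.82  0.72 16.53] [481.12  18.23 269.31]
[-0.94 -0.56 16.97] [481.1   18.21 269.28]
[-1.99 -0.03 16.86] [481.12  18.22 269.3 ]
[-0.96  0.38 -1.4 ] 23.677530156879264 31.2583
```

View pics/back.png

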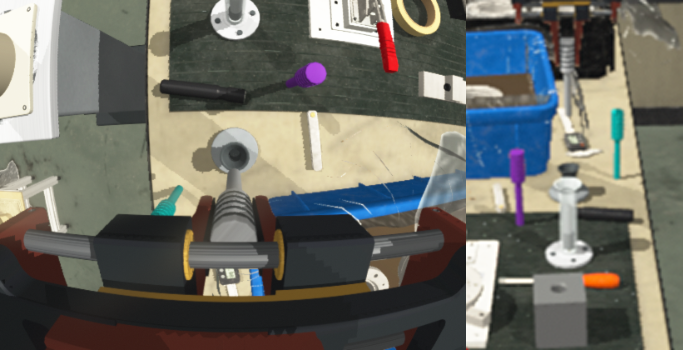

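The push held about 17 N for 1.2 s with the tip fixed at 94 mm, so the pin and follower are bottomed. The picture shows the rod vertical above the empty stand, whose socket is at (236,155). Now I return the rod.

```bash
python3 - <<'E'
from h import *
import cv2
np.set_printoptions(precision=2,suppress=True)
x,y=479.2,-188.5
print(env.move_l([x,y,235],rate=80,f_stop=5))
hit=env.move_l([x,y,183],rate=35,f_stop=5); s=env.read_state(); print(hit,s["tool_pos"],s["force"],s["time_s"])
if s["tool_pos"][2]<187:
    set_gripper(45); env.hold(.2); print(env.move_l([x,y,290],rate=100,f_stop=8)); env.move_l([x-60,y+60,330]); env.hold(.3)
    s=env.read_state(); print(s["time_s"],s["force"])
    w=viewer.camera("wrist"); a=viewer.camera("side")[120:310,220:350]
    cv2.imwrite("pics/end.png",np.hstack([cv2.resize(w,(533,400)),cv2.resize(a,(260,380),interpolation=cv2.INTER_CUBIC)[:400] if 0 else cv2.resize(a,(260,400))]))
E
```

```text
False
False [ 479.31 -188.54  183.18] [-0.1   0.57 -1.61] 35.175
False
38.2167 [ 0.26 -0.37 -0.25]
```

View pics/end.png

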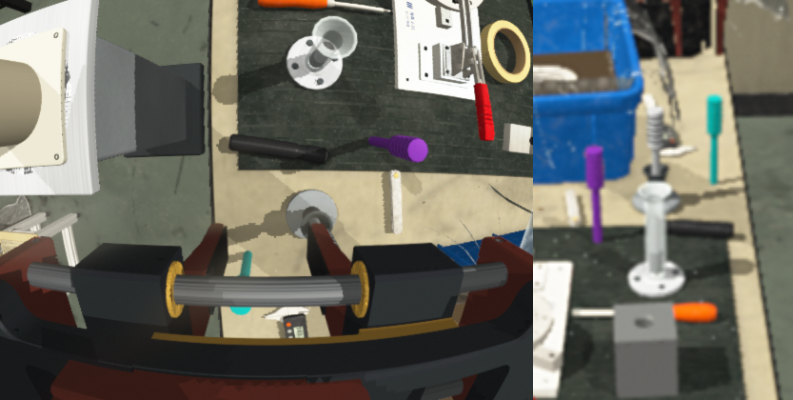

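The rod stands upright in its stand at (655,130), the gripper is clear, and nothing else has moved.

```bash
python3 -c "
from station import workorder; print(workorder.sign_off())"
```

```text
the job is handed in; nothing more can be done
None
```

The job is handed in: the pin and follower are pushed down onto the tube's stop, held there at about 17 N for over a second, and the rod is back in its stand. The sign-off returned no verdict.

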